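Find the parts case that rattles and hold it out over the tray

ROBOT

A 6-joint arm with a two-finger parallel gripper is mounted at the origin on the work surface. World frame = base frame: x ahead of the robot, y to its left, z up, the work surface at z = 0. Lengths are in m, angles in rad, forces in N, time in s.
With the tool pointing down it reaches from about 0.25 to 0.775 m from the base axis. Payload 4 kg.
Tool frame: the origin (TCP) lies at the very end of the fingers, on their centre line; the grasp point (between the pads) lies 19 mm behind it; z points along the fingers, y is the direction in which the jaws open and shut (so a half turn about z gives the same grasp; the last joint's range is limited). The gripper opens to 94 mm and grips with 3 to 60 N. Pads are 16 mm wide; open, the fingers measure 119 mm over their backs; the gripper's body (75 mm by 177 mm) begins 78 mm behind the grasp point.
Start: joints at [1.035, 0.087, 1.371, -0, 1.684, -0.103], TCP at [0.231, 0.499, 0.206] pointing down, gripper open.
Joint ranges: [-3.1, 3.1], [-0.76, 2.03], [0.27, 2.55], [-1.08, 4.22], [0.17, 2.65], [-2.57, 2.57]. Speed limits (rad/s): [2.79, 2.79, 3.14, 3.14, 3.14, 3.14].

INTERFACE

Orientations are given as [roll, pitch, yaw] about the fixed x, y, z axes, in that order (R = Rz(yaw) Ry(pitch) Rx(roll)).
In Python, from bench import robot, cams, models gives the robot as it stands.
- The arm moves only by the tool step_arm, never from a script. Its argument "series" is a list of rows, each a list of 5 numbers: the gripper command: -1 is shut, 1 is fully open, values between are in proportion, then the shift along the tool's x, y, z in mm, then the turn about the tool's z in degrees. A call has 1 to 20 rows; each row is the pose to reach, as a shift and turn from the pose commanded when the call began, along the tool's axes at that moment; what a row does not reach only later rows make up. A row lasts 1/8 s, in which the tool goes at most 62.5 mm and 10.7 degrees, less where a joint would pass 70% of its speed; a pose out of reach is approached as far as the arm can. A call with a gripper value outside its range is refused whole. The fingers move at their own pace and stop on an object; the grip force is fixed at half the most. Time passes only in rows, so rows that repeat a pose let the fingers close. It gives the time, the measured TCP pose, the force and the opening at its end, in the units of the state.
- robot.get_obs(): the state, without advancing time (a new reading comes with each control period).
- cams.snapshot(name): name is "scene" or "top" or "wrist"; returns a dict with "pixels" (420x560x3 uint8, red, green, blue), "fov_y" (degrees; the focal length in pixels is half the picture's height over the tangent of half this angle, whatever the lens; pixels are square), "cx", "cy" (the principal point, pixels), "R" (3x3) and "t" (3): a world point X has camera coordinates R X + t. Camera axes: x right, y down, z forward; pixel columns grow to the right and rows downward; lengths in m; the calibration is good to about 2 mm. A picture is of the moment at which its call begins. There is no depth.
- robot.close_job(): hands the job in, once; it reports no verdict.
Trained networks look in a picture, given as the dict that the camera call returned (one of the last four; its "shot" number tells which), for a name from the list of things; names that differ only in an ending like _2 or _b are one class to them, and where a whole thing is asked for, a point or a joint stands for the part that bears it (a point fixed in the world has none). Each returns a list of dicts, best first, with "p" (0 to 1); they miss things now and then, are a little off and sometimes report something else, mostly with a low value. They report only what shows in the picture. A call takes as long as a camera call. They do not tell look-alikes from the thing itself.
- models.find_in(picture, label): "position" ([x, y, z] in m, in world coordinates, good to about 4 mm: the middle of the surface that is visible of it).
- models.pinpoint(picture, label): "position" ([x, y, z] in m, in world coordinates, good to about 4 mm: a listed point, or the origin of a listed thing).
The state is a dict: "time": time; "joint_positions": joint angles; "qvel": joint speeds; "joint_torque": joint torques, N m; "tool_pos": TCP position; "ee_rot": TCP orientation; "wrist_force": force on the tool from outside, world axes, zero at the start; "wrist_torque": the same for the moment, N m; "width": finger opening in m.
Only numpy, scipy, OpenCV 4.12 (cv2) and the standard library are available. Lean on these libraries where they do the work, as an engineer would, in place of code of your own. Each camera call takes 0.05 s, during which the arm holds its last target. There are 200 camera calls.

TASK

A part has come loose in one of the three sealed parts cases on the green mat by the microscope: pick the cases up one at a time and shake each to and fro along its length, a few strokes, until you find the one that rattles, standing the quiet ones back upright on the mat without dropping them. Hold the rattling case out, level and still, a hand's breadth above the middle of the white tray, so that a colleague can take it from you: the job finishes while you are still holding it there, with the other two cases standing on the mat. Leave the other things on the bench where they are.

Things in the scene. Friction and masses are not known exactly. Their poses are not given: they have to be found in the camera images.
- case_1: one of three identical sealed parts cases: grey body, blue lid, blank white label with a red stripe on top, black latch on each end. 96 mm long (own x), 58 mm wide (own y), 62 mm tall (own z, up); origin: centre of its underside. Stands on the mat; grip it across its 58 mm width. The three stand about 125 mm apart in a row along the mat's y, lengths within 0.15 rad of the mat's x
- case_2: same as case_1. They are packed with different parts and weigh 210 to 630 g, so weight does not tell. In one of the three, drawn anew each time (any name, any place), a steel clamp block of 180 g, 30 x 30 x 26 mm, lies loose on the inner floor: it can slide 54 mm along the case's length, so it shifts the balance up to 27 mm x 180 g either way. In the others nothing moves
- case_3: same as case_1. The loose block slides with a friction of about 0.2 (starts at a tilt of some 12 degrees or at 2 m/s2, stays put under gentler level motion) and knocks on the inner end walls when its case is shaken briskly along its length or rocked end for end. Reading where a case is does not tell which one it is: only force and moment at the wrist do
- mat: thin mint-green work mat fixed on the bench, 280 mm (its own x, roughly away from the robot) x 420 mm (its own y), 3 mm thick; origin at the centre of its underside on the bench. The cases stand in a row in its near half, two small bystanders on its far strip
- tray: shallow white plastic handover tray fixed on the bench, 160 x 190 mm, rim 22 mm high, floor 4 mm thick, empty; origin at the centre of its underside. The rattling case is held above its middle
- oil: amber dropper bottle of immersion oil with black cap, standing on the mat's far strip; 34 mm diameter, 70 mm tall plus cap; origin under its centre. Bystander
- cube: black microscope filter cube, 40 x 36 x 40 mm, standing on the mat's far strip; origin under its centre. Bystander
- tips: pipette-tip box, dark blue with pale lid, 85 x 122 x 68 mm; origin under its centre. Bystander on the bench
- dishes: stack of three closed culture dishes, 91 mm diameter, 48 mm tall; origin under its centre. Bystander on the bench
- rack: orange tube rack with capped tubes, 75 x 200 mm, 95 mm tall; origin under its centre. Bystander on the bench
Not all that is in view belongs to the job. What is shaped like the case_3 but turquoise or yellow is not meant.

How it is judged:
On the way, in this order (a step that is already met when the one before it is completed fails the run):
1. the case that rattles, held clear of the mat, is shaken so that its loose part strikes one end (((contact force between case_1_c1 and anything else above 0.3 N and contact force between case_1 and the fingers above 1 N and height (world z) of case_1 above 0.03 m) or (contact force between case_2_c1 and anything else above 0.3 N and contact force between case_2 and the fingers above 1 N and height (world z) of case_2 above 0.03 m) or (contact force between case_3_c1 and anything else above 0.3 N and contact force between case_3 and the fingers above 1 N and height (world z) of case_3 above 0.03 m))).
2. and then the other end, as it is shaken to and fro (((contact force between case_1_c2 and anything else above 0.3 N and contact force between case_1 and the fingers above 1 N and height (world z) of case_1 above 0.03 m) or (contact force between case_2_c2 and anything else above 0.3 N and contact force between case_2 and the fingers above 1 N and height (world z) of case_2 above 0.03 m) or (contact force between case_3_c2 and anything else above 0.3 N and contact force between case_3 and the fingers above 1 N and height (world z) of case_3 above 0.03 m))).
At the end, for the whole second after the job is handed in: The case with the loose block is held in the gripper, still, level within 0.2 rad, underside 50 to 240 mm above the bench, centre within 60 mm (horizontally) of the tray's centre; the other two stand upright (0.1 rad), at rest, untouched, centres on the mat (((contact force between case_1 and the fingers above 1 N and contact force between case_1_c0 and anything else above 0.3 N and height (world z) of case_1 between 0.05 and 0.24 m and horizontal distance between case_1 and tray below 0.06 m and angle between case_1's own z axis and vertical below 0.2 rad and linear speed of case_1 below 0.05 m/s and z of each of case_2, case_3 in the frame of mat below 0.008 m and angle between each of case_2, case_3's own z axis and vertical below 0.1 rad and linear speed of each of case_2, case_3 below 0.02 m/s and contact force between each of case_2, case_3 and the arm below 0.2 N and x of case_2 in the frame of mat between -0.14 and 0.14 m and y of case_2 in the frame of mat between -0.21 and 0.21 m and x of case_3 in the frame of mat between -0.14 and 0.14 m and y of case_3 in the frame of mat between -0.21 and 0.21 m) or (contact force between case_2 and the fingers above 1 N and contact force between case_2_c0 and anything else above 0.3 N and height (world z) of case_2 between 0.05 and 0.24 m and horizontal distance between case_2 and tray below 0.06 m and angle between case_2's own z axis and vertical below 0.2 rad and linear speed of case_2 below 0.05 m/s and z of each of case_1, case_3 in the frame of mat below 0.008 m and angle between each of case_1, case_3's own z axis and vertical below 0.1 rad and linear speed of each of case_1, case_3 below 0.02 m/s and contact force between each of case_1, case_3 and the arm below 0.2 N and x of case_1 in the frame of mat between -0.14 and 0.14 m and y of case_1 in the frame of mat between -0.21 and 0.21 m and x of case_3 in the frame of mat between -0.14 and 0.14 m and y of case_3 in the frame of mat between -0.21 and 0.21 m) or (contact force between case_3 and the fingers above 1 N and contact force between case_3_c0 and anything else above 0.3 N and height (world z) of case_3 between 0.05 and 0.24 m and horizontal distance between case_3 and tray below 0.06 m and angle between case_3's own z axis and vertical below 0.2 rad and linear speed of case_3 below 0.05 m/s and z of each of case_1, case_2 in the frame of mat below 0.008 m and angle between each of case_1, case_2's own z axis and vertical below 0.1 rad and linear speed of each of case_1, case_2 below 0.02 m/s and contact force between each of case_1, case_2 and the arm below 0.2 N and x of case_1 in the frame of mat between -0.14 and 0.14 m and y of case_1 in the frame of mat between -0.21 and 0.21 m and x of case_2 in the frame of mat between -0.14 and 0.14 m and y of case_2 in the frame of mat between -0.21 and 0.21 m))); the arm keeps its last pose, push and grip.
It fails at once if a case is dropped or thrown: it moves faster than 0.5 m/s with no finger on it ((contact force between case_1 and the fingers below 0.02 N and linear speed of case_1 above 0.5 m/s) or (contact force between case_2 and the fingers below 0.02 N and linear speed of case_2 above 0.5 m/s) or (contact force between case_3 and the fingers below 0.02 N and linear speed of case_3 above 0.5 m/s)).
It fails at once if a bystander on the bench or the mat is moved more than 30 mm or tipped over ((distance of oil from where it was at the start of the episode above 0.03 m or angle between oil's own z axis and vertical above 0.4 rad) or (distance of cube from where it was at the start of the episode above 0.03 m or angle between cube's own z axis and vertical above 0.4 rad) or (distance of tips from where it was at the start of the episode above 0.03 m or angle between tips's own z axis and vertical above 0.4 rad) or (distance of dishes from where it was at the start of the episode above 0.03 m or angle between dishes's own z axis and vertical above 0.4 rad) or (distance of rack from where it was at the start of the episode above 0.03 m or angle between rack's own z axis and vertical above 0.4 rad)).
It also fails if it takes over 72 s, if anything falls off the work surface, if the arm or the gripper's body presses on something with over 40 N, if the wrist force passes 120 N, or if a joint passes its speed limit or range.

## Working session

There is one attempt and no reset: what is moved stays moved. The work goes in short steps, Python scripts to look and compute and a tool call to move; the robot and the scene stay as the last step left them, time stands still between calls to the robot, and variables do not carry over. Pictures are saved under pics/ and viewed, about 8 in all and at most 12, crops included, and the job is handed in when it is done.

Besides the shell and the picture viewer there is one more tool, called after ">>>" in YAML: its name, and indented under it one key for each argument. step_arm: Moves the arm, as the interface text tells. Its arguments: {"type":"object","properties":{"series":{"type":"array","items":{"type":"array","items":{"type":"number"}}}},"required":["series"]}

```bash
mkdir -p pics; cat > h.py <<'E'
import cv2,numpy as np
from bench import robot,cams,models
def save(p,n): cv2.imwrite(f'pics/{n}.png',p['pixels'][...,::-1])
def proj(p,X):
    c=np.array(p['R'])@np.array(X)+np.array(p['t']);f=210/np.tan(np.radians(p['fov_y'])/2)
    return [round(float(p['cx']+f*c[0]/c[2])),round(float(p['cy']+f*c[1]/c[2]))]
def ray(p,uv,z):
    f=210/np.tan(np.radians(p['fov_y'])/2);R=np.array(p['R']);o=-R.T@np.array(p['t'])
    d=R.T@np.array([(uv[0]-p['cx'])/f,(uv[1]-p['cy'])/f,1]);return o+d*(z-o[2])/d[2]
def obs():
    o=robot.get_obs()
    for k,v in o.items(): print(k,np.round(v,3))
E
python3 - <<'E'
from h import *
obs()
ims=[]
for n in ['top','scene']:
    p=cams.snapshot(n);save(p,n)
    for l in ['case_1','mat','tray','oil','cube','tips','dishes','rack']:
        for r in models.pinpoint(p,l)[:5]: print(n,l,round(r['p'],2),np.round(r['position'],3),proj(p,r['position']))
E
```

```text
time 0.0
joint_positions [ 1.035  0.088  1.372 -0.     1.684 -0.103]
qvel [-0.     0.002  0.001  0.001  0.001  0.   ]
joint_torque [-1.0000e-03 -3.4018e+01 -3.0243e+01  7.2000e-02  3.3000e-02 -0.0000e+00]
tool_pos [0.23  0.499 0.204]
ee_rot [-3.139 -0.     2.709]
wrist_force [ 0.462  0.367 -0.2  ]
wrist_torque [-0.031  0.002 -0.04 ]
width 0.094
top case_1 0.83 [ 0.768 -0.1    0.003] [351, 148]
top case_1 0.79 [ 0.533  0.114 -0.003] [289, 217]
top case_1 0.73 [ 0.478 -0.196  0.004] [382, 232]
top case_1 0.68 [ 0.475 -0.32   0.001] [419, 233]
top case_1 0.67 [ 0.239 -0.264 -0.002] [405, 305]
top mat 0.91 [ 0.514 -0.198  0.003] [383, 222]
top tray 0.66 [0.549 0.318 0.005] [228, 212]
top oil 0.59 [ 0.475 -0.327  0.002] [422, 233]
top oil 0.51 [ 0.626 -0.096  0.002] [351, 189]
top cube 0.75 [ 0.594 -0.361  0.005] [431, 198]
top tips 0.63 [0.273 0.306 0.001] [230, 295]
top dishes 0.79 [ 0.411  0.562 -0.002] [154, 254]
top rack 0.63 [ 0.736  0.209 -0.   ] [261, 158]
scene case_1 0.87 [ 0.478 -0.19   0.003] [183, 274]
scene case_1 0.84 [ 0.241 -0.26  -0.   ] [114, 238]
scene case_1 0.72 [0.534 0.116 0.004] [287, 229]
scene case_1 0.71 [ 0.774 -0.099 -0.001] [289, 330]
scene case_1 0.66 [ 0.498 -0.075  0.003] [224, 256]
scene mat 0.74 [ 0.271  0.31  -0.002] [276, 164]
scene mat 0.73 [ 0.511 -0.199 -0.   ] [187, 284]
scene mat 0.53 [ 0.626 -0.093  0.007] [249, 287]
scene tray 0.83 [ 0.548  0.324 -0.003] [340, 202]
scene oil 0.67 [ 0.625 -0.094  0.008] [249, 287]
scene oil 0.65 [ 0.27   0.306 -0.002] [275, 164]
scene cube 0.82 [ 0.597 -0.361  0.005] [145, 345]
scene cube 0.65 [ 0.476 -0.322  0.006] [135, 301]
scene tips 0.84 [0.269 0.309 0.   ] [275, 163]
scene dishes 0.58 [ 0.411  0.561 -0.003] [357, 154]
scene rack 0.75 [0.736 0.208 0.001] [364, 253]
```

View pics/top.png

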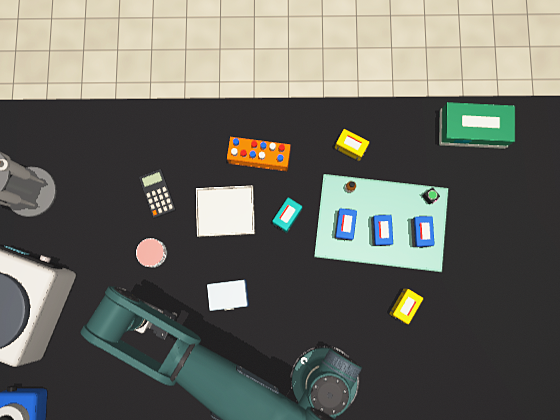

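View pics/scene.png

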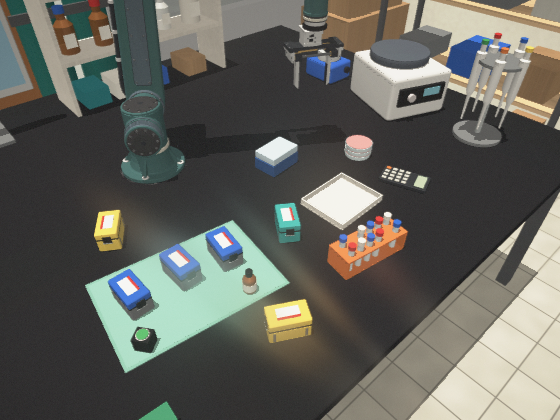

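Blue-lidded candidates in the top view are A (346,224), B (383,230) and C (424,231). The turquoise case at (287,214) and the yellow ones at (351,144) and (407,306) are look-alikes, so I exclude them.

```bash
python3 - <<'E'
from h import *
p=cams.snapshot('top')
hsv=cv2.cvtColor(p['pixels'],cv2.COLOR_RGB2HSV)
m=cv2.inRange(hsv,(108,140,60),(125,255,255))
m[:, :300]=0;m[:200]=0;m[270:]=0
m=cv2.morphologyEx(m,cv2.MORPH_CLOSE,np.ones((9,9)))
for c in cv2.findContours(m,cv2.RETR_EXTERNAL,cv2.CHAIN_APPROX_NONE)[0]:
    if len(c)<30: continue
    w=np.array([ray(p,q[0],.065)[:2] for q in c],np.float32)
    (x,y),s,a=cv2.minAreaRect(w); print(c.mean((0,1)).round(),round(x,3),round(y,3),np.round(s,3),a)
m=cv2.inRange(hsv,(65,40,120),(85,160,255));m[:, :300]=0;m[:160]=0;m[290:]=0
c=max(cv2.findContours(m,cv2.RETR_EXTERNAL,cv2.CHAIN_APPROX_NONE)[0],key=len)
print('mat',cv2.minAreaRect(np.array([ray(p,q[0],.003)[:2] for q in c],np.float32)))
cv2.imwrite('pics/crop.png',cv2.resize(p['pixels'][165:280,300:460,::-1],None,fx=5,fy=5,interpolation=3))
E
```

```text
[424. 231.] 0.476 -0.316 [0.097 0.059] 1.6336216926574707
[383. 230.] 0.481 -0.186 [0.094 0.058] 1.4571799039840698
[346. 224.] 0.5 -0.069 [0.057 0.097] 81.98031616210938
mat ((0.513480544090271, -0.1940944492816925), (0.4202716648578644, 0.2827491760253906), 83.00032043457031)
```

View pics/crop.png

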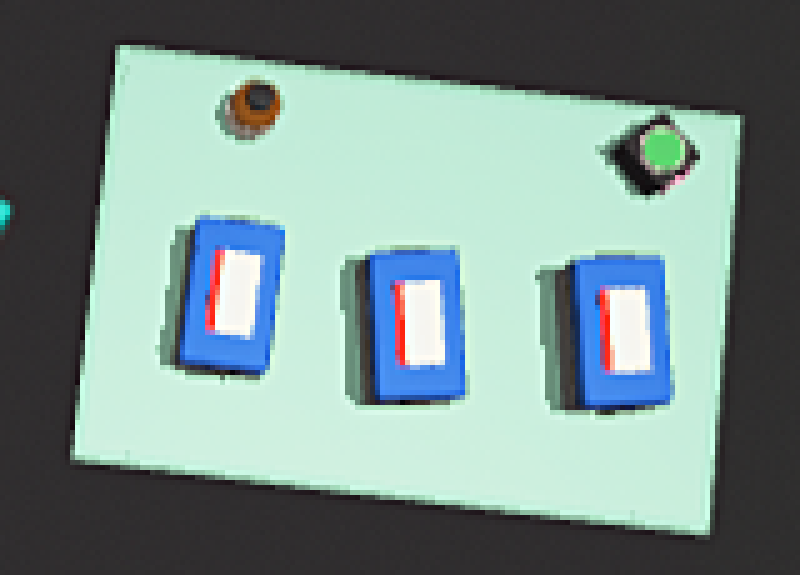

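The crop shows three blue cases with white, red-striped labels, at crop pixels (232,297), (417,325) and (620,332). The measured sizes match 96 x 58, so these are the right ones. Next I move above A.

>>> step_arm:
  series:
    - [1,-30,-25,0,-1]
    - [1,-75,-63,0,-3]
    - [1,-120,-100,0,-5]
    - [1,-165,-138,0,-6]
    - [1,-210,-176,0,-8]
    - [1,-255,-213,0,-9]
    - [1,-300,-251,0,-11]
    - [1,-345,-289,0,-12]
    - [1,-390,-326,0,-14]
    - [1,-435,-364,0,-15]
    - [1,-465,-390,0,-16]
    - [1,-484,-405,0,-16.7]
    - [1,-484,-405,0,-16.7]
    - [1,-484,-405,0,-16.7]

```text
time: 2.7
tool_pos: [0.4999, -0.0707, 0.2055]
ee_rot: [3.141, -0.0, 3.001]
wrist_force: [-0.6, 0.6, 0.1]
width: 0.0939
```

```bash
cat >> h.py <<'E'
from scipy.spatial.transform import Rotation as Ro
def goal(x,y,z,yaw):
    o=robot.get_obs();R=Ro.from_euler('xyz',o['ee_rot']).as_matrix()
    print('goal',np.round(1e3*R.T@(np.array([x,y,z])-o['tool_pos']),1),'turn',round(-np.degrees((yaw-o['ee_rot'][2]+np.pi)%(2*np.pi)-np.pi),1))
def lids(p,z=.065):
    hsv=cv2.cvtColor(p['pixels'],cv2.COLOR_RGB2HSV)
    m=cv2.morphologyEx(cv2.inRange(hsv,(108,140,110),(125,255,255)),cv2.MORPH_CLOSE,np.ones((25,25)))
    for c in cv2.findContours(m,cv2.RETR_EXTERNAL,cv2.CHAIN_APPROX_NONE)[0]:
        if len(c)<80: continue
        w=np.array([ray(p,q[0],z)[:2] for q in c],np.float32)
        (x,y),s,a=cv2.minAreaRect(w); print('lid',c.mean((0,1)).round(),round(x,3),round(y,3),np.round(s,3),round(a,1))
E
python3 - <<'E'
from h import *
obs()
p=cams.snapshot('wrist');save(p,'w1');lids(p)
for r in models.pinpoint(p,'case_1')[:3]: print(round(r['p'],2),np.round(r['position'],3))
goal(.499,-.072,.016,3.0)
E
```

```text
time 2.7
joint_positions [-2.530e-01 -1.300e-02  1.475e+00  1.000e-03  1.681e+00 -1.683e+00]
qvel [ 0.014 -0.01   0.004 -0.003 -0.002 -0.003]
joint_torque [-4.9600e-01 -2.9214e+01 -3.0250e+01 -5.6000e-02  5.0000e-02  1.0000e-03]
tool_pos [ 0.5   -0.071  0.206]
ee_rot [ 3.141 -0.     3.001]
wrist_force [-0.607  0.607  0.133]
wrist_torque [-0.021  0.001  0.003]
width 0.094
lid [ 26. 214.] 0.473 -0.327 [0.069 0.096] 89.8
lid [278. 199.] 0.498 -0.075 [0.056 0.094] 81.9
lid [154. 195.] 0.478 -0.192 [0.095 0.057] 1.6
0.93 [0.529 0.113 0.002]
0.83 [ 0.476 -0.322 -0.002]
0.76 [ 0.478 -0.192 -0.   ]
goal [  0.7  -1.9 189.7] turn 0.1
```

View pics/w1.png

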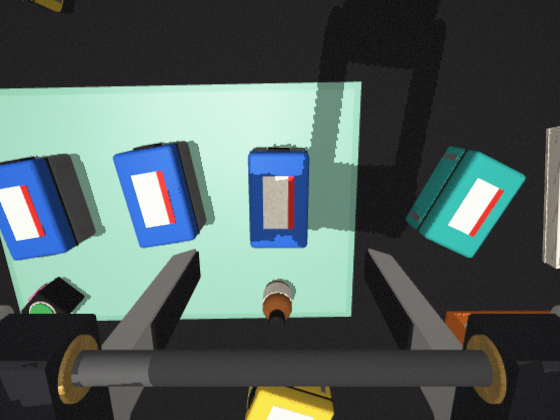

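The wrist view shows case A centred at (278,199) and square to the jaws. I go down, grip and lift.

>>> step_arm:
  series:
    - [1,1,-4,30,0]
    - [1,1,-4,80,0]
    - [1,1,-4,130,0]
    - [1,1,-4,165,0]
    - [1,1,-4,185,0]
    - [1,1,-4,190,0]
    - [1,1,-4,190,0]
    - [-1,1,-4,190,0]
    - [-1,1,-4,190,0]
    - [-1,1,-4,190,0]
    - [-1,1,-4,190,0]
    - [-1,1,-4,190,0]
    - [-1,1,-4,185,0]
    - [-1,1,-4,165,0]
    - [-1,1,-4,125,0]
    - [-1,1,-4,85,0]
    - [-1,1,-4,65,0]
    - [-1,1,-4,60,0]
    - [-1,1,-4,60,0]

```text
time: 5.18
tool_pos: [0.4977, -0.0752, 0.1439]
ee_rot: [3.142, -0.003, 3.0]
wrist_force: [-0.4, -0.1, -6.9]
width: 0.0581
```

```bash
python3 - <<'E'
from h import *
obs()
E
```

```text
time 5.175
joint_positions [-0.262  0.006  1.578 -0.     1.561 -1.692]
qvel [ 0.     0.01   0.02   0.003 -0.001  0.   ]
joint_torque [-3.0000e-03 -3.3767e+01 -3.3459e+01 -3.5000e-02  8.4000e-02 -0.0000e+00]
tool_pos [ 0.498 -0.075  0.144]
ee_rot [ 3.142e+00 -3.000e-03  3.000e+00]
wrist_force [-0.367 -0.05  -6.863]
wrist_torque [ 0.042  0.016 -0.02 ]
width 0.058
```

>>> step_arm:
  series:
    - [-1,40,0,0,0]
    - [-1,-20,0,0,0]
    - [-1,40,0,0,0]
    - [-1,-20,0,0,0]
    - [-1,40,0,0,0]
    - [-1,-20,0,0,0]
    - [-1,40,0,0,0]
    - [-1,40,0,0,0]
    - [-1,40,0,0,0]
    - [-1,40,0,0,0]

```text
time: 6.42
tool_pos: [0.4598, -0.0698, 0.1471]
ee_rot: [-3.141, 0.004, 3.0]
wrist_force: [-0.9, 0.1, -5.5]
width: 0.058
```

```bash
cat >> h.py <<'E'
def wt(n=4):
    a=[]
    for i in range(n): o=robot.get_obs();a.append(np.r_[o['wrist_force'],o['wrist_torque']]);cams.snapshot('top')
    print(np.round(a,3),'\nmean',np.mean(a,0).round(3),o['width'],np.round(o['tool_pos'],3),np.round(o['ee_rot'],3),o['time'])
E
python3 -c "
from h import *
wt()"
```

```text
[[-9.030e-01  1.240e-01 -5.460e+00 -1.000e-03  7.000e-02  9.000e-03]
 [-3.390e-01  7.400e-02 -6.083e+00  3.600e-02  8.000e-03  4.400e-02]
 [ 5.560e-01 -1.700e-01 -6.504e+00  3.700e-02 -2.900e-02  1.800e-02]
 [ 4.060e-01  8.820e-01 -5.668e+00 -4.700e-02  3.400e-02 -1.400e-02]] 
mean [-0.07   0.228 -5.929  0.006  0.021  0.014] 0.05757022545896541 [ 0.46  -0.07   0.147] [-3.141e+00  3.000e-03  3.000e+00] 6.575
```

>>> step_arm:
  series:
    - [-1,-60,0,0,0]
    - [-1,-10,0,0,0]
    - [-1,-60,0,0,0]
    - [-1,-10,0,0,0]
    - [-1,-60,0,0,0]
    - [-1,-60,0,0,0]
    - [-1,-60,0,0,0]
    - [-1,-60,0,0,0]

```text
time: 7.62
tool_pos: [0.519, -0.0781, 0.1468]
ee_rot: [-3.141, 0.002, 3.0]
wrist_force: [0.2, -0.2, -6.2]
width: 0.0579
```

```bash
python3 -c "
from h import *
wt()"
```

```text
[[ 1.510e-01 -2.010e-01 -6.209e+00  1.000e-02 -2.800e-02  1.400e-02]
 [-4.790e-01 -4.150e-01 -5.745e+00  2.000e-02  2.300e-02 -1.900e-02]
 [-3.580e-01  9.540e-01 -6.378e+00  4.200e-02 -2.800e-02 -1.200e-02]
 [ 1.670e-01  9.500e-02 -6.095e+00 -3.000e-03  1.000e-03 -3.800e-02]] 
mean [-0.13   0.108 -6.107  0.017 -0.008 -0.014] 0.05801884272592054 [ 0.519 -0.078  0.146] [-3.142e+00  1.000e-03  3.000e+00] 7.775
```

Case A shows no balance shift: the difference is 0.03 Nm in the wrong direction, where 0.095 is expected. I set it back and go to B.

>>> step_arm:
  series:
    - [-1,20,0,20,0]
    - [-1,20,0,65,0]
    - [-1,20,0,105,0]
    - [-1,20,0,122,0]
    - [-1,20,0,128,0]
    - [-1,20,0,130,0]
    - [-1,20,0,130,0]
    - [1,20,0,130,0]
    - [1,20,0,130,0]
    - [1,20,0,130,0]
    - [1,20,0,115,0]
    - [1,20,0,70,0]
    - [1,20,0,30,0]
    - [1,22,-30,20,-3]
    - [1,23,-75,20,-6]
    - [1,23,-110,20,-9]
    - [1,23,-119,20,-9.7]
    - [1,23,-119,20,-9.7]

```text
time: 10.07
tool_pos: [0.4791, -0.1925, 0.126]
ee_rot: [3.141, 0.001, -3.115]
wrist_force: [1.0, 0.2, 0.0]
width: 0.094
```

```bash
python3 -c "
from h import *
p=cams.snapshot('wrist');save(p,'w2');lids(p)
goal(.478,-.192,.016,3.169)
"
```

```text
lid [440. 247.] 0.497 -0.08 [0.061 0.096] 81.9
lid [282. 223.] 0.477 -0.193 [0.095 0.057] 1.7
lid [106. 212.] 0.472 -0.323 [0.094 0.057] 1.5
goal [  1.2  -0.2 109.8] turn 0.0
```

View pics/w2.png

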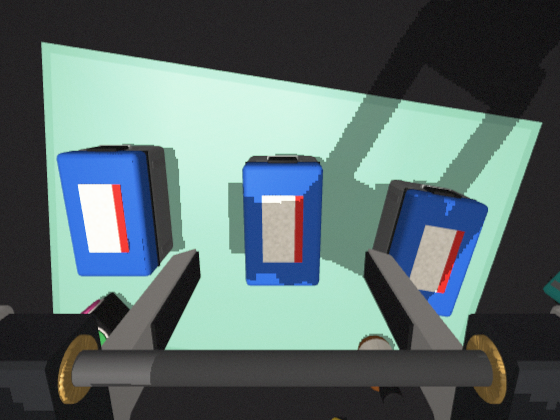

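Case A stands back upright at (440,247) and B is centred at (282,223). I grip and lift B.

>>> step_arm:
  series:
    - [1,1,-1,40,0]
    - [1,1,-1,85,0]
    - [1,1,-1,105,0]
    - [1,1,-1,110,0]
    - [-1,1,-1,110,0]
    - [-1,1,-1,110,0]
    - [-1,1,-1,110,0]
    - [-1,1,-1,110,0]
    - [-1,1,-1,110,0]
    - [-1,1,-1,105,0]
    - [-1,1,-1,80,0]
    - [-1,1,-1,40,0]
    - [-1,1,-1,0,0]
    - [-1,1,-1,-20,0]
    - [-1,1,-1,-20,0]

```text
time: 12.0
tool_pos: [0.4785, -0.1945, 0.1465]
ee_rot: [-3.139, 0.002, -3.114]
wrist_force: [0.9, 0.4, -5.1]
width: 0.0582
```

>>> step_arm:
  series:
    - [-1,40,0,0,0]
    - [-1,-20,0,0,0]
    - [-1,40,0,0,0]
    - [-1,-20,0,0,0]
    - [-1,40,0,0,0]
    - [-1,-20,0,0,0]
    - [-1,40,0,0,0]
    - [-1,40,0,0,0]
    - [-1,40,0,0,0]
    - [-1,40,0,0,0]

```text
time: 13.25
tool_pos: [0.4386, -0.1949, 0.1464]
ee_rot: [-3.14, 0.002, -3.114]
wrist_force: [-0.0, 0.2, -4.3]
width: 0.0579
```

```bash
python3 -c "
from h import *
wt(8)"
```

```text
[[-1.100e-02  2.290e-01 -4.333e+00  6.000e-02 -2.900e-02 -6.000e-03]
 [ 7.940e-01  1.270e-01 -4.424e+00  1.800e-02 -5.000e-03 -1.200e-02]
 [ 1.140e-01 -6.540e-01 -3.906e+00  5.900e-02 -1.000e-02 -2.300e-02]
 [-2.710e-01 -3.220e-01 -3.815e+00  5.200e-02  6.700e-02  4.800e-02]
 [ 2.400e-02  3.400e-02 -4.441e+00 -1.300e-02 -1.300e-02 -2.700e-02]
 [ 1.045e+00  4.030e-01 -3.786e+00  3.000e-02  2.000e-03 -4.600e-02]
 [-9.620e-01 -1.380e-01 -4.865e+00  7.500e-02 -1.300e-02 -5.000e-03]
 [-2.710e-01  4.640e-01 -5.069e+00  1.900e-02 -4.000e-02  2.200e-02]] 
mean [ 0.058  0.018 -4.33   0.037 -0.005 -0.006] 0.058107627557179055 [ 0.438 -0.195  0.146] [-3.141e+00  1.000e-03 -3.113e+00] 13.6
```

>>> step_arm:
  series:
    - [-1,-60,0,0,0]
    - [-1,-10,0,0,0]
    - [-1,-60,0,0,0]
    - [-1,-10,0,0,0]
    - [-1,-60,0,0,0]
    - [-1,-60,0,0,0]
    - [-1,-60,0,0,0]
    - [-1,-60,0,0,0]

```text
time: 14.65
tool_pos: [0.498, -0.1933, 0.1462]
ee_rot: [-3.141, 0.001, -3.114]
wrist_force: [-0.0, 0.1, -4.0]
width: 0.0578
```

```bash
python3 -c "
from h import *
wt(8)"
```

```text
[[-4.600e-02  8.200e-02 -4.022e+00 -4.000e-03  2.800e-02  1.100e-02]
 [ 8.310e-01 -1.020e-01 -3.682e+00  3.400e-02 -4.600e-02 -1.100e-02]
 [ 8.430e-01 -4.930e-01 -5.385e+00  6.200e-02 -2.800e-02  1.500e-02]
 [-5.470e-01  1.090e-01 -4.431e+00  8.900e-02  4.500e-02 -3.500e-02]
 [-3.690e-01  3.970e-01 -4.767e+00 -2.300e-02  3.300e-02  2.800e-02]
 [-1.570e-01 -5.340e-01 -3.415e+00  4.400e-02 -4.000e-02  1.400e-02]
 [-3.860e-01  5.070e-01 -4.586e+00  1.300e-02  0.000e+00 -1.000e-02]
 [ 5.570e-01 -8.000e-02 -4.306e+00  2.800e-02  4.400e-02 -1.700e-02]] 
mean [ 0.091 -0.014 -4.324  0.03   0.005 -0.   ] 0.05794840719435153 [ 0.498 -0.193  0.146] [-3.142  0.    -3.114] 15.0
```

Case B is quiet too, with a shift of 0.01 ± 0.016 Nm. I set it back and go to C.

>>> step_arm:
  series:
    - [-1,20,0,20,0]
    - [-1,20,0,65,0]
    - [-1,20,0,105,0]
    - [-1,20,0,122,0]
    - [-1,20,0,128,0]
    - [-1,20,0,130,0]
    - [-1,20,0,130,0]
    - [1,20,0,130,0]
    - [1,20,0,130,0]
    - [1,20,0,130,0]
    - [1,20,0,115,0]
    - [1,20,0,70,0]
    - [1,20,0,30,0]
    - [1,22,-30,20,0]
    - [1,26,-75,20,0]
    - [1,28,-115,20,0]
    - [1,28,-129,20,0]
    - [1,28,-129,20,0]

```text
time: 17.3
tool_pos: [0.4736, -0.323, 0.1258]
ee_rot: [3.141, 0.0, -3.115]
wrist_force: [0.3, 0.4, 0.9]
width: 0.0936
```

```bash
python3 -c "
from h import *
p=cams.snapshot('wrist');save(p,'w3');lids(p)
goal(.473,-.323,.016,3.169)
"
```

```text
lid [552. 285.] 0.513 -0.116 [0.056 0.019] 14.5
lid [452. 233.] 0.478 -0.199 [0.096 0.061] 1.6
lid [281. 224.] 0.472 -0.324 [0.095 0.057] 1.6
goal [  0.7  -0.9 109.7] turn 0.0
```

View pics/w3.png

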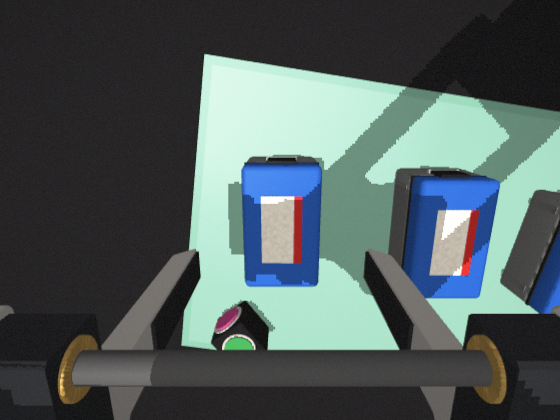

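Case B stands upright at (452,233) and C is centred at (281,224). I do the same test on C.

>>> step_arm:
  series:
    - [1,1,-1,40,0]
    - [1,1,-1,85,0]
    - [1,1,-1,105,0]
    - [1,1,-1,110,0]
    - [-1,1,-1,110,0]
    - [-1,1,-1,110,0]
    - [-1,1,-1,110,0]
    - [-1,1,-1,110,0]
    - [-1,1,-1,110,0]
    - [-1,1,-1,105,0]
    - [-1,1,-1,80,0]
    - [-1,1,-1,40,0]
    - [-1,1,-1,0,0]
    - [-1,1,-1,-20,0]
    - [-1,1,-1,-20,0]

```text
time: 19.23
tool_pos: [0.473, -0.3245, 0.1465]
ee_rot: [-3.14, 0.002, -3.114]
wrist_force: [0.5, -0.1, -4.9]
width: 0.0577
```

>>> step_arm:
  series:
    - [-1,40,0,0,0]
    - [-1,-20,0,0,0]
    - [-1,40,0,0,0]
    - [-1,-20,0,0,0]
    - [-1,40,0,0,0]
    - [-1,-20,0,0,0]
    - [-1,40,0,0,0]
    - [-1,40,0,0,0]
    - [-1,40,0,0,0]
    - [-1,40,0,0,0]

```text
time: 20.48
tool_pos: [0.433, -0.3251, 0.146]
ee_rot: [-3.141, 0.001, -3.114]
wrist_force: [-0.1, -0.7, -5.0]
width: 0.0574
```

```bash
python3 -c "
from h import *
wt(8)"
```

```text
[[-0.074 -0.681 -4.994  0.021  0.042  0.045]
 [-0.013 -0.217 -4.685  0.095  0.026  0.01 ]
 [-0.221 -0.    -4.949  0.037 -0.009  0.017]
 [ 0.791  0.667 -5.246  0.022  0.011 -0.006]
 [-0.452 -0.133 -4.783  0.062 -0.014  0.074]
 [ 1.133  0.43  -5.106 -0.025  0.053 -0.024]
 [ 0.375  0.095 -4.168  0.044 -0.011  0.031]
 [ 0.663  0.398 -5.175  0.056  0.05  -0.022]] 
mean [ 0.275  0.07  -4.888  0.039  0.019  0.016] 0.05755055322153347 [ 0.433 -0.325  0.146] [-3.141  0.    -3.113] 20.825
```

>>> step_arm:
  series:
    - [-1,-60,0,0,0]
    - [-1,-10,0,0,0]
    - [-1,-60,0,0,0]
    - [-1,-10,0,0,0]
    - [-1,-60,0,0,0]
    - [-1,-60,0,0,0]
    - [-1,-60,0,0,0]
    - [-1,-60,0,0,0]

```text
time: 21.88
tool_pos: [0.4925, -0.3235, 0.1461]
ee_rot: [-3.141, 0.001, -3.114]
wrist_force: [0.4, -0.9, -4.2]
width: 0.058
```

```bash
python3 -c "
from h import *
wt(8)"
```

```text
[[ 3.600e-01 -9.380e-01 -4.230e+00  5.000e-02 -5.000e-03  7.000e-03]
 [-4.670e-01 -1.560e-01 -5.573e+00  4.000e-02  5.100e-02 -3.000e-03]
 [ 3.910e-01 -2.230e-01 -4.720e+00  1.070e-01  3.500e-02  1.000e-02]
 [-9.160e-01 -2.270e-01 -4.468e+00  4.400e-02  5.000e-03  5.600e-02]
 [ 1.810e-01  1.240e-01 -5.742e+00 -3.800e-02  2.800e-02 -2.100e-02]
 [-2.680e-01  5.450e-01 -5.163e+00  2.700e-02 -4.400e-02 -0.000e+00]
 [ 2.030e-01  1.410e-01 -5.324e+00 -1.500e-02 -1.200e-02 -5.700e-02]
 [ 2.630e-01 -3.190e-01 -4.679e+00  5.700e-02 -2.500e-02 -1.100e-02]] 
mean [-3.200e-02 -1.320e-01 -4.988e+00  3.400e-02  4.000e-03 -3.000e-03] 0.05799329936528147 [ 0.492 -0.323  0.146] [-3.141  0.    -3.114] 22.225
```

Case C gives no signal either. The likely reason is that a symmetric stop leaves the block near the middle. I'll use a full-speed reversal followed by a gentle stop (< 2 m/s²), which leaves the block parked at one end, then the mirror of that.

>>> step_arm:
  series:
    - [-1,-60,0,0,0]
    - [-1,-120,0,0,0]
    - [-1,-60,0,0,0]
    - [-1,0,0,0,0]
    - [-1,45,0,0,0]
    - [-1,75,0,0,0]
    - [-1,90,0,0,0]
    - [-1,98,0,0,0]
    - [-1,98,0,0,0]
    - [-1,98,0,0,0]

```text
time: 23.52
tool_pos: [0.3955, -0.3259, 0.1454]
ee_rot: [3.141, 0.001, -3.113]
wrist_force: [-0.2, 0.6, -4.6]
width: 0.0577
```

```bash
python3 -c "
from h import *
wt(8)" | tail -2
```

```text
[ 1.780e-01 -7.600e-02 -5.874e+00  3.000e-03  3.800e-02  1.700e-02]] 
mean [-0.381 -0.088 -5.269  0.029  0.01  -0.014] 0.058118812129303345 [ 0.395 -0.326  0.145] [ 3.141 -0.    -3.113] 23.875
```

>>> step_arm:
  series:
    - [-1,60,0,0,0]
    - [-1,120,0,0,0]
    - [-1,60,0,0,0]
    - [-1,0,0,0,0]
    - [-1,-45,0,0,0]
    - [-1,-75,0,0,0]
    - [-1,-90,0,0,0]
    - [-1,-98,0,0,0]
    - [-1,-98,0,0,0]
    - [-1,-98,0,0,0]

```text
time: 25.18
tool_pos: [0.4917, -0.3235, 0.1456]
ee_rot: [-3.142, -0.0, -3.115]
wrist_force: [-0.2, 0.6, -4.0]
width: 0.0581
```

```bash
python3 -c "
from h import *
wt(8)" | tail -2
```

```text
[ 9.000e-03  1.150e-01 -5.549e+00  3.300e-02 -5.000e-03  3.600e-02]] 
mean [ 0.17   0.172 -4.846  0.059  0.016 -0.02 ] 0.057856481319976456 [ 0.492 -0.323  0.146] [-3.142  0.    -3.114] 25.525
```

Case C is quiet by this stricter test as well: the difference is 0.006 ± 0.016 Nm. I set it back and retest A this way.

>>> step_arm:
  series:
    - [-1,20,0,20,0]
    - [-1,20,0,65,0]
    - [-1,20,0,105,0]
    - [-1,20,0,122,0]
    - [-1,20,0,128,0]
    - [-1,20,0,130,0]
    - [-1,20,0,130,0]
    - [1,20,0,130,0]
    - [1,20,0,130,0]
    - [1,20,0,130,0]
    - [1,20,0,115,0]
    - [1,20,0,70,0]
    - [1,20,0,30,0]
    - [1,15,30,20,1]
    - [1,8,85,20,3]
    - [1,0,140,20,5]
    - [1,-7,195,20,7]
    - [1,-11,235,20,9]
    - [1,-12,248,20,9.7]
    - [1,-12,248,20,9.7]

```text
time: 28.08
tool_pos: [0.498, -0.0742, 0.1268]
ee_rot: [-3.141, 0.002, 3.003]
wrist_force: [-0.9, -0.4, -0.5]
width: 0.0941
```

```bash
python3 -c "
from h import *
p=cams.snapshot('wrist');lids(p)
goal(.4975,-.077,.016,3.0)
"
```

```text
lid [280. 226.] 0.498 -0.076 [0.057 0.095] 82.1
lid [118. 220.] 0.479 -0.194 [0.094 0.057] 1.5
goal [  0.4  -2.  110.5] turn 0.1
```

>>> step_arm:
  series:
    - [1,0,-1,40,0]
    - [1,0,-1,85,0]
    - [1,0,-1,105,0]
    - [1,0,-1,110,0]
    - [-1,0,-1,110,0]
    - [-1,0,-1,110,0]
    - [-1,0,-1,110,0]
    - [-1,0,-1,110,0]
    - [-1,0,-1,110,0]
    - [-1,0,-1,105,0]
    - [-1,0,-1,80,0]
    - [-1,0,-1,40,0]
    - [-1,0,-1,0,0]
    - [-1,0,-1,-20,0]
    - [-1,0,-1,-20,0]

```text
time: 30.0
tool_pos: [0.4978, -0.0764, 0.1461]
ee_rot: [-3.141, 0.001, 3.0]
wrist_force: [0.4, -0.5, -6.2]
width: 0.0579
```

>>> step_arm:
  series:
    - [-1,-60,0,0,0]
    - [-1,-120,0,0,0]
    - [-1,-60,0,0,0]
    - [-1,0,0,0,0]
    - [-1,45,0,0,0]
    - [-1,75,0,0,0]
    - [-1,90,0,0,0]
    - [-1,98,0,0,0]
    - [-1,98,0,0,0]
    - [-1,98,0,0,0]

```text
time: 31.25
tool_pos: [0.4012, -0.0624, 0.1455]
ee_rot: [3.142, 0.001, 3.0]
wrist_force: [-0.0, 0.3, -6.1]
width: 0.0577
```

```bash
python3 -c "
from h import *
wt(8)" | tail -2
```

```text
[ 4.490e-01 -1.125e+00 -6.147e+00 -5.000e-03  2.100e-02 -4.000e-02]] 
mean [-0.062  0.167 -6.219  0.016  0.031 -0.016] 0.05790007338010906 [ 0.401 -0.062  0.145] [ 3.141 -0.     3.   ] 31.6
```

>>> step_arm:
  series:
    - [-1,60,0,0,0]
    - [-1,120,0,0,0]
    - [-1,60,0,0,0]
    - [-1,0,0,0,0]
    - [-1,-45,0,0,0]
    - [-1,-75,0,0,0]
    - [-1,-90,0,0,0]
    - [-1,-98,0,0,0]
    - [-1,-98,0,0,0]
    - [-1,-98,0,0,0]

```text
time: 32.9
tool_pos: [0.4967, -0.0758, 0.1456]
ee_rot: [3.142, -0.0, 3.0]
wrist_force: [-0.5, -0.2, -5.6]
width: 0.0579
```

```bash
python3 -c "
from h import *
wt(8)" | tail -2
```

```text
[ 5.450e-01  1.570e-01 -5.787e+00  1.000e-02  2.000e-02 -2.600e-02]] 
mean [ 1.450e-01  3.200e-02 -6.123e+00  5.400e-02  7.000e-03  1.000e-03] 0.05775773404534559 [ 0.497 -0.076  0.146] [3.142 0.    3.   ] 33.25
```

Case A's difference is 0.024, which is weak. I check the real dynamics row by row while shaking A again.

>>> step_arm:
  series:
    - [-1,-60,0,0,0]

```text
time: 33.42
tool_pos: [0.553, -0.0834, 0.1439]
ee_rot: [3.141, -0.006, 3.0]
wrist_force: [0.4, -0.4, -5.2]
width: 0.0578
```

>>> step_arm:
  series:
    - [-1,-60,0,0,0]

```text
time: 33.55
tool_pos: [0.6173, -0.093, 0.1457]
ee_rot: [-3.142, 0.001, 3.0]
wrist_force: [0.5, -0.8, -4.9]
width: 0.058
```

>>> step_arm:
  series:
    - [-1,60,0,0,0]

```text
time: 33.67
tool_pos: [0.5652, -0.0868, 0.1285]
ee_rot: [3.139, -0.021, 3.0]
wrist_force: [-6.0, 1.0, -8.1]
width: 0.0578
```

>>> step_arm:
  series:
    - [-1,60,0,0,0]

```text
time: 33.8
tool_pos: [0.4975, -0.0762, 0.14]
ee_rot: [3.14, -0.012, 3.0]
wrist_force: [-0.6, 0.5, -4.0]
width: 0.058
```

>>> step_arm:
  series:
    - [-1,60,0,0,0]

```text
time: 33.92
tool_pos: [0.437, -0.0675, 0.1442]
ee_rot: [3.141, -0.003, 3.0]
wrist_force: [-1.5, -1.0, -4.7]
width: 0.0579
```

>>> step_arm:
  series:
    - [-1,45,0,0,0]

```text
time: 34.05
tool_pos: [0.3915, -0.0608, 0.145]
ee_rot: [3.141, -0.001, 3.0]
wrist_force: [0.9, -0.6, -5.1]
width: 0.0576
```

>>> step_arm:
  series:
    - [-1,30,0,0,0]

```text
time: 34.17
tool_pos: [0.3619, -0.0566, 0.1454]
ee_rot: [-3.142, 0.0, 3.0]
wrist_force: [0.2, 0.5, -6.0]
width: 0.0581
```

>>> step_arm:
  series:
    - [-1,15,0,0,0]
    - [-1,20,0,0,0]
    - [-1,20,0,0,0]

```text
time: 34.55
tool_pos: [0.3443, -0.0542, 0.1458]
ee_rot: [-3.142, 0.001, 3.0]
wrist_force: [-0.4, -0.8, -6.5]
width: 0.0574
```

```bash
python3 -c "
from h import *
wt(8)" | tail -2
```

```text
[-3.630e-01 -4.460e-01 -6.709e+00  5.200e-02  2.000e-03 -3.500e-02]] 
mean [-1.540e-01 -8.200e-02 -6.274e+00  2.400e-02  1.100e-02  4.000e-03] 0.058143029974423846 [ 0.344 -0.054  0.145] [ 3.141 -0.     3.   ] 34.9
```

The tracking is brisk (about 10 m/s²) and A's moment still doesn't shift between ends, so A is quiet. I set it back and retest B.

>>> step_arm:
  series:
    - [-1,-20,0,0,0]
    - [-1,-60,0,0,0]
    - [-1,-105,0,0,0]
    - [-1,-140,0,20,0]
    - [-1,-153,0,60,0]
    - [-1,-155,0,105,0]
    - [-1,-155,0,122,0]
    - [-1,-155,0,128,0]
    - [-1,-155,0,130,0]
    - [-1,-155,0,130,0]
    - [1,-155,0,130,0]
    - [1,-155,0,130,0]
    - [1,-155,0,130,0]
    - [1,-155,0,110,0]
    - [1,-155,0,65,0]
    - [1,-155,0,25,0]
    - [1,-154,-40,20,-3]
    - [1,-153,-90,20,-7]
    - [1,-153,-119,20,-9.7]
    - [1,-153,-119,20,-9.7]

```text
time: 37.45
tool_pos: [0.4786, -0.1951, 0.1258]
ee_rot: [-3.141, 0.001, -3.117]
wrist_force: [0.2, 0.7, 1.0]
width: 0.094
```

```bash
python3 -c "
from h import *
p=cams.snapshot('wrist');lids(p)
goal(.478,-.194,.016,3.169)
"
```

```text
lid [441. 249.] 0.498 -0.081 [0.061 0.095] 82.1
lid [283. 226.] 0.478 -0.195 [0.095 0.056] 1.4
lid [108. 214.] 0.473 -0.324 [0.095 0.057] 1.6
goal [  0.8  -0.2 109.7] turn -0.1
```

>>> step_arm:
  series:
    - [1,1,0,40,0]
    - [1,1,0,85,0]
    - [1,1,0,105,0]
    - [1,1,0,110,0]
    - [-1,1,0,110,0]
    - [-1,1,0,110,0]
    - [-1,1,0,110,0]
    - [-1,1,0,110,0]
    - [-1,1,0,110,0]
    - [-1,1,0,105,0]
    - [-1,1,0,80,0]
    - [-1,1,0,40,0]
    - [-1,1,0,0,0]
    - [-1,1,0,-20,0]
    - [-1,1,0,-20,0]

```text
time: 39.38
tool_pos: [0.4783, -0.1937, 0.1465]
ee_rot: [-3.141, 0.002, -3.114]
wrist_force: [-0.4, -0.3, -4.6]
width: 0.0578
```

>>> step_arm:
  series:
    - [-1,-60,0,0,0]
    - [-1,-120,0,0,0]
    - [-1,-60,0,0,0]
    - [-1,0,0,0,0]
    - [-1,45,0,0,0]
    - [-1,75,0,0,0]
    - [-1,90,0,0,0]
    - [-1,98,0,0,0]
    - [-1,98,0,0,0]
    - [-1,98,0,0,0]

```text
time: 40.62
tool_pos: [0.3805, -0.1963, 0.1454]
ee_rot: [3.141, 0.0, -3.113]
wrist_force: [0.8, 0.2, -5.1]
width: 0.058
```

```bash
python3 -c "
from h import *
wt(8)" | tail -2
```

```text
[-6.200e-01  7.110e-01 -4.309e+00  2.600e-02  3.200e-02  1.200e-02]] 
mean [-0.011  0.077 -4.449  0.007  0.054  0.009] 0.057743435816049925 [ 0.38  -0.196  0.145] [ 3.141 -0.    -3.113] 40.975
```

>>> step_arm:
  series:
    - [-1,60,0,0,0]
    - [-1,120,0,0,0]
    - [-1,60,0,0,0]
    - [-1,0,0,0,0]
    - [-1,-45,0,0,0]
    - [-1,-75,0,0,0]
    - [-1,-90,0,0,0]
    - [-1,-98,0,0,0]
    - [-1,-98,0,0,0]
    - [-1,-98,0,0,0]

```text
time: 42.28
tool_pos: [0.477, -0.1937, 0.1456]
ee_rot: [-3.142, -0.0, -3.114]
wrist_force: [-0.6, 0.5, -4.8]
width: 0.0575
```

```bash
python3 -c "
from h import *
wt(8)" | tail -2
```

```text
[ 1.360e-01  4.420e-01 -3.280e+00  2.100e-02 -6.700e-02 -1.700e-02]] 
mean [-0.033  0.057 -4.346  0.021 -0.017  0.009] 0.05778677486301295 [ 0.478 -0.194  0.146] [-3.142  0.    -3.114] 42.625
```

B shifts by 0.071 Nm in the right direction, about 4σ. One repeat will confirm it.

>>> step_arm:
  series:
    - [-1,-60,0,0,0]
    - [-1,-120,0,0,0]
    - [-1,-60,0,0,0]
    - [-1,0,0,0,0]
    - [-1,60,0,0,0]
    - [-1,105,0,0,0]
    - [-1,135,0,0,0]
    - [-1,150,0,0,0]
    - [-1,158,0,0,0]
    - [-1,158,0,0,0]
    - [-1,158,0,0,0]

```text
time: 44.05
tool_pos: [0.3206, -0.198, 0.1455]
ee_rot: [3.141, 0.0, -3.113]
wrist_force: [-0.8, 0.5, -3.9]
width: 0.0578
```

```bash
python3 -c "
from h import *
wt(8)" | tail -2
```

```text
[ 3.710e-01 -2.550e-01 -4.967e+00 -1.900e-02  9.800e-02  9.000e-03]] 
mean [ 0.163  0.25  -4.409  0.014  0.084  0.01 ] 0.05806168249291793 [ 0.32  -0.198  0.145] [ 3.141 -0.    -3.113] 44.4
```

>>> step_arm:
  series:
    - [-1,60,0,0,0]
    - [-1,0,0,0,0]
    - [-1,-60,0,0,0]
    - [-1,-115,0,0,0]
    - [-1,-145,0,0,0]
    - [-1,-160,0,0,0]
    - [-1,-168,0,0,0]
    - [-1,-168,0,0,0]
    - [-1,-168,0,0,0]

```text
time: 45.58
tool_pos: [0.4869, -0.1934, 0.1456]
ee_rot: [-3.142, -0.0, -3.114]
wrist_force: [-0.3, 0.2, -4.8]
width: 0.0579
```

```bash
python3 -c "
from h import *
wt(8)
goal(.549,.32,.16,3.169)" | tail -3
```

```text
[-2.300e-02 -2.060e-01 -4.362e+00  3.900e-02  1.000e-02 -2.900e-02]] 
mean [-0.242  0.189 -4.581  0.024 -0.012  0.   ] 0.05783373433803208 [ 0.488 -0.193  0.146] [-3.142  0.    -3.114] 45.925
goal [-75.6 511.4 -14.4] turn 0.0
```

B is confirmed: the shift is 0.096 Nm, as predicted. I carry it smoothly to the tray.

>>> step_arm:
  series:
    - [-1,-2,12,-5,0]
    - [-1,-5,35,-10,0]
    - [-1,-10,68,-12,0]
    - [-1,-16,108,-12,0]
    - [-1,-22,150,-12,0]
    - [-1,-28,192,-12,0]
    - [-1,-35,234,-12,0]
    - [-1,-41,276,-12,0]
    - [-1,-47,318,-12,0]
    - [-1,-53,360,-12,0]
    - [-1,-60,402,-10,0]
    - [-1,-66,442,-5,0]
    - [-1,-71,475,2,0]
    - [-1,-74,498,10,0]
    - [-1,-75,508,14,0]
    - [-1,-76,511,15,0]
    - [-1,-76,511,15,0]
    - [-1,-76,511,15,0]

```text
time: 48.22
tool_pos: [0.5498, 0.3187, 0.1311]
ee_rot: [-3.142, 0.001, -3.115]
wrist_force: [-0.6, 0.6, -4.7]
width: 0.0579
```

```bash
python3 - <<'E'
from h import *
wt(2)
for n in ['top','scene']:
    p=cams.snapshot(n)
    save(p,n+'9')
    for l in ['tray','case_1']:
        for r in models.pinpoint(p,l)[:7]: print(n,l,round(r['p'],2),np.round(r['position'],3),proj(p,r['position']))
E
```

```text
[[-6.490e-01  5.640e-01 -4.711e+00  4.000e-03 -5.300e-02 -3.000e-02]
 [-7.740e-01  2.600e-01 -4.543e+00 -6.000e-03 -1.600e-02 -1.800e-02]] 
mean [-7.120e-01  4.120e-01 -4.627e+00 -1.000e-03 -3.500e-02 -2.400e-02] 0.05806796503118565 [0.55  0.319 0.131] [ 3.141e+00  1.000e-03 -3.115e+00] 48.275
top tray 0.87 [0.552 0.32  0.003] [227, 211]
top tray 0.73 [ 0.736  0.211 -0.005] [260, 158]
top case_1 0.92 [0.536 0.113 0.002] [289, 216]
top case_1 0.71 [0.553 0.315 0.119] [224, 205]
top case_1 0.64 [ 0.497 -0.075  0.004] [346, 227]
top case_1 0.63 [ 0.478 -0.323  0.003] [421, 232]
top case_1 0.62 [ 0.766 -0.102  0.003] [352, 148]
top case_1 0.58 [ 0.237 -0.266 -0.003] [406, 306]
scene tray 0.64 [0.551 0.324 0.001] [341, 201]
scene tray 0.27 [ 0.47  -0.323  0.006] [133, 300]
scene tray 0.23 [ 0.597 -0.362  0.001] [145, 346]
scene case_1 0.92 [0.534 0.118 0.003] [287, 229]
scene case_1 0.87 [ 0.475 -0.323  0.004] [134, 302]
scene case_1 0.8 [ 0.242 -0.256 -0.001] [116, 238]
scene case_1 0.72 [0.554 0.322 0.117] [346, 171]
scene case_1 0.68 [ 0.77  -0.103  0.001] [287, 329]
scene case_1 0.58 [ 0.501 -0.076  0.003] [225, 257]
```

View pics/scene9.png

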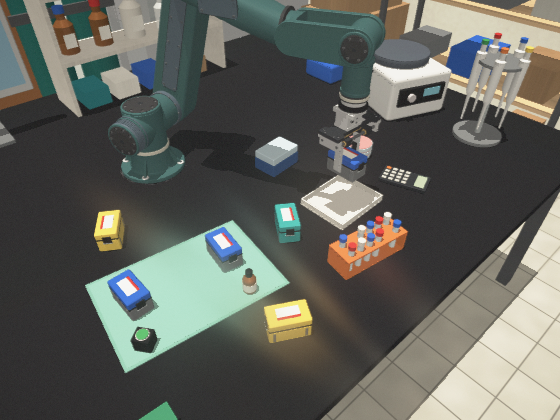

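The case is held level above the tray at (348,163). The other two stand on the mat at (225,247) and (130,292), and the bystanders haven't moved. I hand the job in.

```bash
python3 -c "
from h import *
print(robot.close_job())"
```

```text
the job is handed in; nothing more can be done
None
```

The middle case of the row is the one that rattles. I handed the job in at about 48 s with the gripper holding it still over the white tray.

- **Finding it:** On the middle case, the wrist moment shifted by 0.071 Nm between opposite shakes, and by 0.096 Nm on a repeat; about 0.095 Nm was expected. The other two shifted by only 0.006 and 0.024 Nm, close to the 0.017 Nm noise. A further reading on the 0.024 Nm case also showed no shift.
- **A disagreement:** My first, symmetric shake showed no clear shift in any of the three. I then switched to a sharp reversal with a gentle stop, so each case was picked up and set down again, two of them twice.
- **Last checks:** The held case is level, with its underside about 117 mm above the bench and its centre within about 5 mm of the tray's. The other two cases stand upright on the mat where they were, and the bystanders look undisturbed in the final picture. I did not measure the bystanders again, and the hand-in gave no verdict.

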